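Slide the cutter bit into its dock

TASK

One of the two big cutter bits has been left standing loose on the worktop. Pick it up by its shank and put it away in the empty blue dock: slide it in through the open mouth, its head under the overhanging metal lips, all the way to the back, and leave it standing upright there. Leave the bit in the other dock where it is.

Things in the scene. Friction and masses are not known exactly. Their poses are not given: they have to be found in the camera images.
- bit_mid (a point): The loose bit, to be put away: grey steel cutter bit standing upright on its round head: head 31 mm in diameter and 22 mm high below, plain round shank 13 mm in diameter above it from 22 to 92 mm, 100 to 200 g. The point is on its axis, half-way up, 46 mm above its underside; z points up the shank.
- dock_free: The empty dock, fixed: a low blue box 80 mm long (x), 70 wide (y; 98 over two low screw tabs), 34 high, with aluminium top lips. Origin: centre of its underside; x points from the open mouth (x = -40 mm, towards the robot) to the back. No floor: the bit's head slides on or just above the worktop, in a channel 50 mm wide and 29 high under the lips. Back wall's inner face at x = +32 mm.
- dock_free_home (a point): The empty dock's home point, on its centre line at x = +16.5 mm, 46 mm above the worktop: the middle of a bit that touches the back wall. Axes as the dock's. The dock's lips are 5 mm thick and leave a slot 26 mm wide, flared to 44 mm at the mouth, for the shank to stand up through; the head cannot pass it from above.
- dock_full: The other dock, of the same make and axes, already holding a bit; the two docks stand side by side in either order, each turned by up to 17 degrees.
- spare_mid (a point): The bit that is already docked: grey steel cutter bit standing upright on its round head: head 31 mm in diameter and 22 mm high below, plain round shank 13 mm in diameter above it from 22 to 92 mm, 100 to 200 g. The point is on its axis, half-way up (46 mm).

How it is judged:
By the outcome, as a careful person would: the job done as asked, in the order asked, and still so for the second after the job is handed in, with the robot touching nothing.
It also fails if it takes over 48 s, if anything falls off the work surface, if the arm or the gripper's body presses on something with over 40 N, if the wrist force passes 120 N, or if a joint passes its speed limit or range.

ROBOT

A 7-joint arm with a two-finger parallel gripper is mounted at the origin on a cart in front of the work surface, level with it; the furniture and walls round the work are solid. World frame = base frame: x ahead of the robot, y to its left, z up, the work surface at z = 0. Lengths are in m, angles in rad, forces in N, time in s.
With the tool pointing down it reaches from about 0.425 to 0.95 m from the base axis. Payload 4.7 kg.
Tool frame: the origin (TCP) lies at the centre of the arm's flange, where the gripper is bolted on; the fingertips stand 182 mm ahead of it and the grasp point (between the pads) lies 164 mm ahead of it (tip_extent is the distance from the TCP to the fingertips, in m); z points along the fingers, y is the line along which they close (so a half turn about z gives the same grasp; the last joint's range is limited). The gripper opens to 87 mm and grips with 3 to 60 N. Pads are 19 mm wide; open, the fingers measure 117 mm over their backs; the gripper's body (75 mm by 190 mm) begins 51 mm behind the grasp point.
Start: joints at [-1.308, 0.469, -0.049, 1.532, 0.024, 1.141, -0.082], TCP at [0.194, 0.646, 0.405] pointing down, gripper open.
Joint ranges: [-2.59, 2.59], [-0.33, 1.99], [-1.39, 1.29], [0.1, 2.45], [-1.04, 4.18], [0.21, 1.99], [-2.66, 2.66]. Speed limits (rad/s): [2.57, 2.57, 3.14, 3.14, 3.14, 3.14, 3.14].

INTERFACE

Orientations are given as a rotation vector (axis times angle).
In Python, from bench import * gives the robot as it stands. The module is installed in compiled form; this text tells all that it offers.
- The arm moves only by the tool drive_tool, never from a script. Its argument "motion" is a list of rows, each a list of 5 numbers: the shift along the tool's x, y, z in m, then the turn about the tool's z in degrees, then the finger opening in m, from 0 to 0.087. In form: [[x, y, z, yaw, jaw], ...]. A call has 1 to 5 rows; each row shifts and turns the commanded pose from where the row before left it, along the tool's axes as they then stand; what a row does not reach is not made up. A row lasts 1/8 s, in which the tool goes at most 62.5 mm and 10.7 degrees, less where a joint would pass 70% of its speed; a pose out of reach is approached as far as the arm can. A call with a gripper value outside its range is refused whole. The fingers move at their own pace and stop on an object; the grip force is fixed at half the most. Time passes only in rows, so rows that do not move let the fingers close. It gives the time, the measured TCP pose, the force, the opening and the grip force at its end, in the units of the state.
- sense(): the state, without advancing time (a new reading comes with each control period).
- grab_frame(name): name is "scene" or "top"; returns (picture, depth): 384x512x3 uint8, red, green, blue; 384x512 float32, m along the optical axis (not along the pixel's ray), 0 where there is no reading.
- camera_info(name): a dict with "fovy" (degrees; the focal length in pixels is half the picture's height over the tangent of half this angle, whatever the lens; pixels are square), "cx", "cy" (the principal point, pixels), "origin" and "attitude" of the camera in the world. Camera axes: x right, y up, looking along -z (the intrinsics and any distortion apply to the point x, -y, -z); pixel columns grow to the right and rows downward; lengths in m; the calibration is good to about 2 mm. A picture is of the moment at which its call begins. camera_info takes no time and is no camera call.
- close_job(): hands the job in; it is judged then, once.
The state is a dict: "clock": time; "joints": joint angles; "joint_vel": joint speeds; "joint_efforts": joint torques, N m; "tool_pos": TCP position; "eef_rot": TCP orientation; "force": force on the tool from outside, world axes, zero at the start; "ft_torque": the same for the moment, N m; "width": finger opening in m; "grip_force": force on a finger pad.
Only numpy, scipy, OpenCV 4.12 (cv2) and the standard library are available. Lean on these libraries where they do the work, as an engineer would, in place of code of your own. Each camera call takes 0.05 s, during which the arm holds its last target. There are 200 camera calls.

## Working session

There is one attempt and no reset: what is moved stays moved. The work goes in short steps, Python scripts to look and compute and a tool call to move; the robot and the scene stay as the last step left them, time stands still between calls to the robot, and variables do not carry over. Pictures are saved under pics/ and viewed, at most 10 in all, crops included, and the job is handed in when it is done.

Besides the shell and the picture viewer there is one more tool, called as name(argument=value, ...) on one line, values as JSON. drive_tool: Moves the arm, as the interface text tells. Its arguments: {"type":"object","properties":{"motion":{"type":"array","items":{"type":"array","items":{"type":"number"}}}},"required":["motion"]}

```bash
mkdir -p pics
cat > h.py <<'E'
from bench import *
import numpy as np, cv2
from scipy.spatial.transform import Rotation as R
def rot(a):
    a=np.array(a,float)
    return a if a.shape==(3,3) else (R.from_rotvec(a).as_matrix() if a.size==3 else R.from_quat(a).as_matrix())
def cloud(n):
    im,d=grab_frame(n); c=camera_info(n); f=192/np.tan(np.radians(c["fovy"])/2)
    v,u=np.mgrid[:384,:512]
    P=np.stack([(u-c["cx"])/f*d,-(v-c["cy"])/f*d,-d],-1)@rot(c["attitude"]).T+np.array(c["origin"])
    P[d==0]=np.nan
    return im,d,P
E
python3 - <<'E'
from h import *
print({k:np.round(v,3) for k,v in sense().items()})
for n in("scene","top"):
    print(camera_info(n))
    im,d,P=cloud(n); np.savez(n,im=im,d=d,P=P); cv2.imwrite(f"pics/{n}0.png",im[...,::-1])
E
```

```text
{'clock': np.float64(0.0), 'joints': array([-1.308,  0.469, -0.049,  1.534,  0.024,  1.141, -0.082]), 'joint_vel': array([ 0.   , -0.001, -0.   , -0.001,  0.002,  0.001, -0.001]), 'joint_efforts': array([-1.0000e-03, -5.0798e+01, -8.1000e-02, -2.3615e+01, -6.1000e-02,
        3.8000e-02,  0.0000e+00]), 'tool_pos': array([0.194, 0.646, 0.404]), 'eef_rot': array([-4.570e-01, -3.108e+00,  3.000e-03]), 'force': array([-0.437,  0.075,  0.534]), 'ft_torque': array([ 0.014, -0.013, -0.012]), 'grip_force': np.float64(0.0), 'width': np.float64(0.087)}
{'fovy': 42.648075929727284, 'cx': 250.96225238825744, 'cy': 191.87047696555203, 'origin': array([-0.43985435, -0.45086306,  0.52039996]), 'attitude': array([ 1.01471695, -0.65474156, -1.01798374])}
{'fovy': 56.18828175081639, 'cx': 248.44274219748976, 'cy': 194.9754498322514, 'origin': array([ 0.41122783, -0.03471362,  0.89455654]), 'attitude': array([ 0.08393665, -0.05047252, -1.58420895])}
```

View pics/scene0.png

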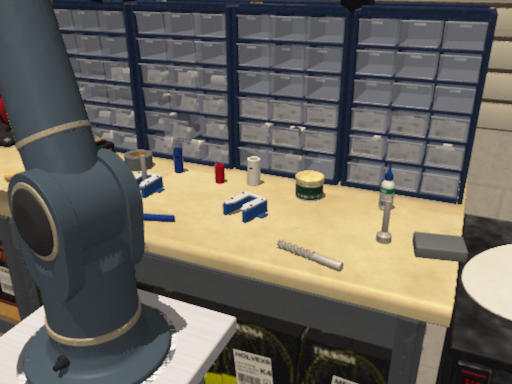

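View pics/top0.png

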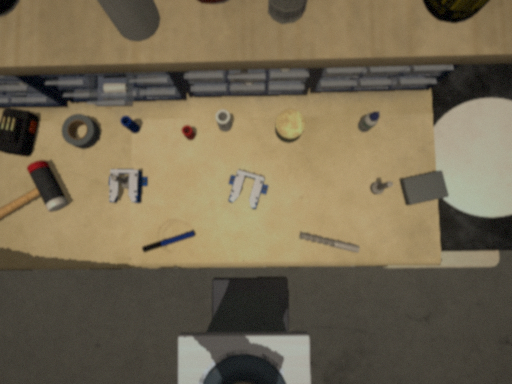

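The scene view shows the loose bit at (384,235), the empty dock at (246,205) and the full dock at about (148,180). In the top view they are at (378,186), (248,187) and (125,185). Next I check the calibration and measure.

Run:
```python
from h import *
S=np.load("scene.npz");T=np.load("top.npz")
for n,D,pts in(("top",T,[(378,186),(375,190),(248,187),(248,205),(125,195),(300,200),(60,220),(400,250),(288,125),(245,370),(425,188)]),("scene",S,[(384,240),(387,210),(246,195),(243,215),(330,230),(280,270),(200,230),(310,180),(440,245)])):
    for u,v in pts: print(n,u,v,D["im"][v,u],np.round(D["P"][v,u],3))
im=T["im"]; a=cv2.resize(im[150:225,90:280],None,fx=4.2,fy=4.2,interpolation=cv2.INTER_CUBIC)
b=cv2.resize(S["im"][160:260,120:420],None,fx=2.66,fy=2.66,interpolation=cv2.INTER_CUBIC)
w=max(a.shape[1],b.shape[1]); p=lambda x:np.pad(x,((0,0),(0,w-x.shape[1]),(0,0)))
cv2.imwrite("pics/c1.png",np.vstack([p(a),p(b)])[...,::-1])
# heights above table in each cloud
for n,D,(u0,u1,v0,v1) in(("topbit",T,(362,395,170,200)),("topdock",T,(222,275,160,215)),("scbit",S,(370,400,190,250)),("scdock",S,(215,275,185,225))):
    Q=D["P"][v0:v1,u0:u1].reshape(-1,3); 
    for lo,hi in((.006,.03),(.03,.045),(.045,.1)):
        q=Q[(Q[:,2]>lo)&(Q[:,2]<hi)]
        if len(q): print(n,lo,hi,len(q),np.round(np.median(q,0),4),np.round(q.min(0),4),np.round(q.max(0),4))
```

```text
top 378 186 [68 60 49] [ 0.502 -0.327  0.032]
top 375 190 [123 111  97] [ 0.494 -0.326  0.014]
top 248 187 [180 166 120] [ 0.508 -0.015 -0.   ]
top 248 205 [180 170 127] [ 0.463 -0.015  0.   ]
top 125 195 [175 153 110] [ 0.493  0.295 -0.001]
top 300 200 [180 158 112] [ 0.473 -0.144  0.001]
top 60 220 [168 146 105] [0.432 0.458 0.   ]
top 400 250 [168 147 105] [ 0.347 -0.385 -0.001]
top 288 125 [177 169 108] [ 0.649 -0.114  0.056]
top 245 370 [21 29 30] [ 0.073 -0.003  0.017]
top 425 188 [87 84 74] [ 0.496 -0.443  0.023]
scene 384 240 [128 118 104] [ 0.489 -0.338  0.007]
scene 387 210 [138 127 112] [ 0.499 -0.336  0.072]
scene 246 195 [216 204 194] [ 0.527 -0.005  0.033]
scene 243 215 [ 30  60 101] [ 0.453 -0.031  0.02 ]
scene 330 230 [232 208 148] [ 0.502 -0.219 -0.002]
scene 280 270 [225 198 139] [ 0.315 -0.173 -0.006]
scene 200 230 [229 204 145] [ 0.384  0.041 -0.   ]
scene 310 180 [245 226 147] [ 0.622 -0.132  0.057]
scene 440 245 [120 118 110] [ 0.481 -0.447  0.025]
topbit 0.006 0.03 107 [ 0.4989 -0.3275  0.0158] [ 0.4868 -0.3481  0.0063] [ 0.5163 -0.3177  0.0282]
topbit 0.03 0.0
[... 166 characters left out ...]
0.3262  0.0966]
topdock 0.006 0.03 81 [ 0.5021 -0.0285  0.0268] [ 0.454  -0.0577  0.0064] [0.5389 0.0329 0.0299]
topdock 0.03 0.045 552 [ 0.5067 -0.019   0.0333] [ 0.4584 -0.0527  0.0301] [0.5486 0.03   0.0377]
scbit 0.006 0.03 242 [ 0.4988 -0.3275  0.0157] [ 0.4855 -0.3489  0.006 ] [ 0.7534 -0.2928  0.0297]
scbit 0.03 0.045 118 [ 0.6452 -0.3183  0.0377] [ 0.4933 -0.3396  0.0302] [ 0.657  -0.2938  0.0449]
scbit 0.045 0.1 190 [ 0.4987 -0.3324  0.0637] [ 0.4933 -0.3404  0.0451] [ 0.6571 -0.2949  0.0938]
scdock 0.006 0.03 436 [ 0.4936 -0.0321  0.0178] [ 0.4507 -0.0563  0.0061] [0.5449 0.0314 0.03  ]
scdock 0.03 0.045 334 [ 0.5038 -0.0215  0.0335] [ 0.4562 -0.0553  0.0301] [0.5474 0.0287 0.0365]
```

View pics/c1.png

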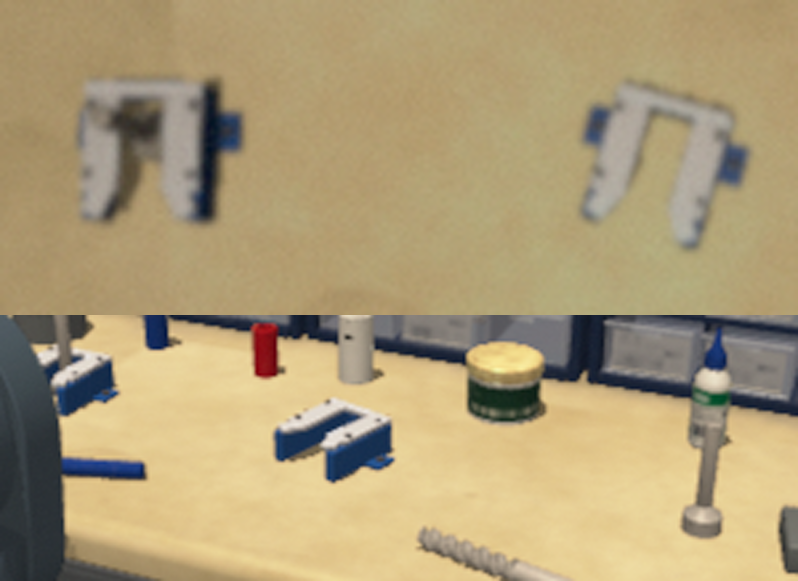

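```bash
cat >> h.py <<'E'
from scipy.optimize import least_squares
def circ(q,r,c0): return least_squares(lambda c:np.hypot(*(q-c).T)-r,c0,loss="soft_l1",f_scale=.001).x
def fitbit(P,c0,z0=.04,z1=.088):
    q=P.reshape(-1,3); q=q[(np.hypot(*(q[:,:2]-c0).T)<.02)&(q[:,2]>z0)&(q[:,2]<z1)]
    return len(q),circ(q[:,:2],.0065,c0)
def fitdock(P,c0):
    q=P.reshape(-1,3); q=q[(np.hypot(*(q[:,:2]-c0).T)<.065)&(q[:,2]>.030)&(q[:,2]<.038)]
    return cv2.minAreaRect((q[:,:2]*1000).astype(np.float32))
E
python3 - <<'E'
from h import *
for n in("scene","top"):
    P=np.load(n+".npz")["P"]
    print(n,fitbit(P,np.array([.5,-.333])),fitbit(P,np.array([.5,-.333]),.003,.02),fitdock(P,np.array([.504,-.012])))
    q=P.reshape(-1,3);q=q[(np.hypot(q[:,0]-.5,q[:,1]+.333)<.025)&(q[:,2]>.004)&(q[:,2]<.018)]
    print(circ(q[:,:2],.0155,[.5,-.333]))
    print(fitdock(P,np.array([.507,.30])))
print(rot(sense()["eef_rot"]).round(3))
E
```

```text
scene (136, array([ 0.50256728, -0.33369245])) (138, array([ 0.49377147, -0.33398689])) ((503.2206726074219, -12.371158599853516), (70.9440689086914, 82.7540283203125), 73.52835083007812)
[ 0.5036559 -0.3325338]
((517.5499267578125, 286.3616638183594), (70.08934783935547, 78.60057830810547), 87.313720703125)
top (44, array([ 0.50202385, -0.3334027 ])) (99, array([ 0.50083961, -0.32820212])) ((502.291748046875, -11.523033142089844), (68.40057373046875, 78.9507064819336), 73.80230712890625)
[ 0.5022127  -0.33496877]
((514.5578002929688, 287.2268981933594), (70.297119140625, 78.58430480957031), 88.8678207397461)
[[-0.958  0.288 -0.   ]
 [ 0.288  0.958 -0.002]
 [-0.    -0.002 -1.   ]]
```

drive_tool(motion=[[-0.045,-0.023,0,0,0.087],[-0.045,-0.023,0,0,0.087],[-0.045,-0.023,0,0,0.087],[-0.045,-0.023,0,0,0.087],[-0.045,-0.023,0,0,0.087]])

```text
clock: 0.72
tool_pos: [0.3775, 0.4702, 0.4044]
eef_rot: [-0.457, -3.108, 0.001]
force: [0.6, 0.1, 0.6]
width: 0.0871
grip_force: 0.0
```

drive_tool(motion=[[-0.045,-0.023,0,0,0.087],[-0.045,-0.023,0,0,0.087],[-0.023,-0.045,0,0,0.087],[-0.023,-0.045,0,0,0.087],[-0.023,-0.045,0,0,0.087]])

```text
clock: 1.35
tool_pos: [0.4768, 0.2508, 0.4043]
eef_rot: [-0.457, -3.108, 0.001]
force: [1.1, 0.3, -0.1]
width: 0.0872
grip_force: 0.0
```

drive_tool(motion=[[-0.023,-0.045,0,0,0.087],[-0.023,-0.045,0,0,0.087],[-0.023,-0.045,0,0,0.087],[-0.023,-0.045,0,0,0.087],[-0.023,-0.045,0,0,0.087]])

```text
clock: 1.98
tool_pos: [0.5221, 0.0024, 0.4045]
eef_rot: [-0.456, -3.108, -0.0]
force: [-0.3, -0.3, 0.8]
width: 0.087
grip_force: 0.0
```

drive_tool(motion=[[-0.011,-0.046,0,0,0.087],[-0.011,-0.046,0,0,0.087],[-0.011,-0.046,0,0,0.087],[-0.011,-0.046,0,0,0.087],[-0.011,-0.046,0,0,0.087]])

```text
clock: 2.6
tool_pos: [0.5083, -0.2335, 0.4044]
eef_rot: [-0.456, -3.108, -0.001]
force: [0.4, 0.7, 0.9]
width: 0.087
grip_force: 0.0
```

drive_tool(motion=[[-0.011,-0.047,0,0,0.087],[-0.012,-0.05,0,0,0.087],[0,0,0.03,0,0.087],[0,0,0,0,0.087]])

```text
clock: 3.1
tool_pos: [0.502, -0.3313, 0.3722]
eef_rot: [-0.457, -3.102, -0.004]
force: [0.6, 0.2, 0.3]
width: 0.0871
grip_force: 0.0
```

Run:
```python
from h import *
im,d,P=cloud("scene"); cv2.imwrite("pics/s2.png",cv2.resize(im[100:260,250:470],None,fx=3,fy=3)[...,::-1])
print(fitbit(P,np.array([.5025,-.3335])),sense()["tool_pos"],rot(sense()["eef_rot"]).round(3))
```

```text
(137, array([ 0.50314038, -0.33349272])) [ 0.50275714 -0.33103554  0.37372014] [[-0.958  0.287 -0.002]
 [ 0.287  0.958  0.002]
 [ 0.003  0.001 -1.   ]]
```

View pics/s2.png

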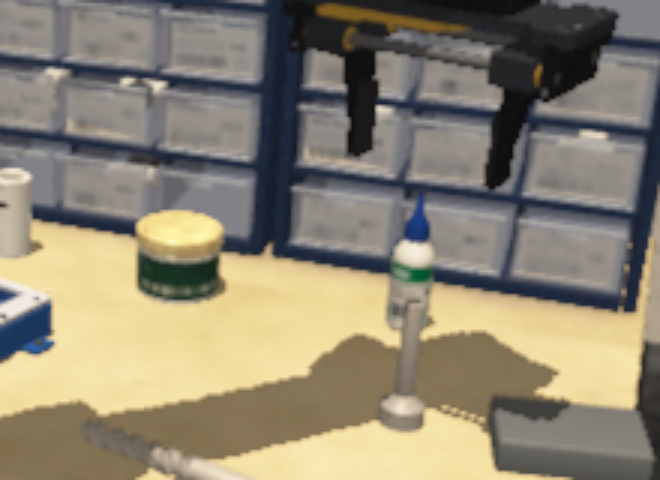

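The open fingers straddle the bit's shank; the shank is at (410,350) in this crop. Descending now.

drive_tool(motion=[[-0.001,-0.003,0.04,0,0.087],[0,0,0.04,0,0.087],[0,0,0.04,0,0.087],[0,0,0.022,0,0.087],[0,0,0,0,0.087]])

```text
clock: 3.78
tool_pos: [0.5033, -0.3337, 0.2321]
eef_rot: [-0.454, -3.107, -0.002]
force: [0.2, -0.6, -0.5]
width: 0.0868
grip_force: 0.0
```

drive_tool(motion=[[0,0,0,0,0.05],[0,0,0,0,0.03],[0,0,0,0,0.015],[0,0,0,0,0.005],[0,0,0,0,0.005]])

```text
clock: 4.4
tool_pos: [0.5029, -0.3349, 0.2329]
eef_rot: [0.457, 3.108, 0.0]
force: [0.2, -0.4, 0.1]
width: 0.0449
grip_force: 0.0
```

drive_tool(motion=[[0,0,0,0,0.005],[0,0,0,0,0.005],[0,0,0,0,0.005]])

```text
clock: 4.78
tool_pos: [0.5029, -0.3348, 0.2326]
eef_rot: [-0.457, -3.108, -0.0]
force: [0.3, 0.4, -0.5]
width: 0.0148
grip_force: 0.0
```

drive_tool(motion=[[0,0,0,0,0.005],[0,0,0,0,0.005],[0,0,0,0,0.005]])

```text
clock: 5.15
tool_pos: [0.5029, -0.3348, 0.2326]
eef_rot: [-0.457, -3.108, -0.0]
force: [-0.2, -0.4, -0.3]
width: 0.0126
grip_force: 30.0
```

drive_tool(motion=[[0,0,-0.01,0,0.005],[0,0,-0.03,0,0.005],[0,0,-0.03,0,0.005],[0,0,0,0,0.005],[0,0,0,0,0.005]])

```text
clock: 5.78
tool_pos: [0.5026, -0.3344, 0.3021]
eef_rot: [-0.456, -3.107, -0.001]
force: [-1.5, 0.2, -2.0]
width: 0.0126
grip_force: 30.0
```

Run:
```python
from h import *
im,d,P=cloud("scene"); cv2.imwrite("pics/s3.png",cv2.resize(im[100:260,300:460],None,fx=3,fy=3)[...,::-1])
c=np.array([.503,-.333]);q=P.reshape(-1,3);q=q[np.hypot(*(q[:,:2]-c).T)<.025];q=q[(q[:,2]>.03)&(q[:,2]<.12)]
h,e=np.histogram(q[:,2],18,(.03,.12));print(h,e[0])
for a,b in((.07,.088),(.095,.11)):
    s=q[(q[:,2]>a)&(q[:,2]<b)];print(len(s),np.median(s,0),s[:,2].min())
print(sense())
```

```text
[ 0  0  0  0  0  0  0  6 33 31 50 43 22 10 17 14 16 14] 0.03
147 [ 0.49139469 -0.33472832  0.08091382] 0.07003730651037654
41 [ 0.49708598 -0.33333814  0.10319205] 0.09542590094114173
{'clock': 5.825, 'joints': array([ 0.22942094,  0.47809649,  0.38733892,  1.82956411, -0.22755061,
        0.87994125,  2.0029745 ]), 'joint_vel': array([-0.00018549,  0.00904838, -0.00209617,  0.00239492, -0.00014119,
        0.00057612, -0.00158526]), 'joint_efforts': array([ 4.64044476e-02, -4.65989828e+01,  5.19209638e+00, -2.04809690e+01,
        6.43846043e-02,  3.54609056e-02,  6.83766193e-04]), 'tool_pos': array([ 0.50249075, -0.33433032,  0.30157276]), 'eef_rot': array([-4.56210739e-01, -3.10613702e+00, -1.67327271e-03]), 'force': array([-3.44122377e-04,  1.11396155e+00, -2.17263025e+00]), 'ft_torque': array([ 0.02799818, -0.00671308, -0.00221746]), 'grip_force': 29.99998978804797, 'width': 0.012110959502060738}
```

View pics/s3.png

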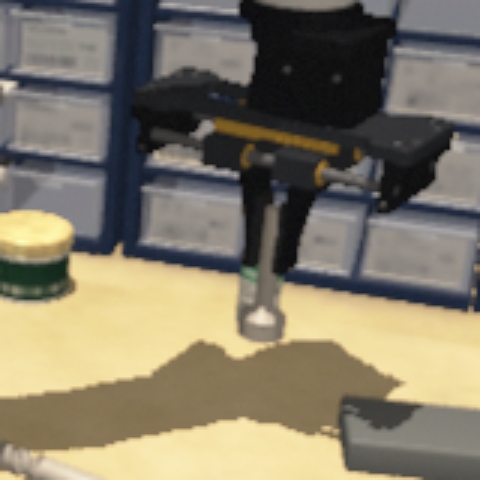

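The bit is lifted clear of the table: its head is at (262,322) in the crop, and it hangs upright. Carrying it to the front of the dock's mouth.

drive_tool(motion=[[0.012,0.02,0,0,0.005],[0.02,0.038,0,0,0.005],[0.02,0.038,0,0,0.005],[0.02,0.038,0,0,0.005],[0.02,0.038,0,0,0.005]])

```text
clock: 6.45
tool_pos: [0.4635, -0.1421, 0.3016]
eef_rot: [-0.456, -3.106, -0.0]
force: [0.5, 0.1, -1.5]
width: 0.0119
grip_force: 30.0
```

drive_tool(motion=[[0.02,0.038,0,0,0.005],[0.02,0.038,0,0,0.005],[0.02,0.038,0,0,0.005],[0.01,0.022,0,0,0.005],[0,0,0,0,0.005]])

```text
clock: 7.08
tool_pos: [0.4357, 0.0085, 0.3019]
eef_rot: [-0.45, -3.107, 0.0]
force: [0.7, -0.6, -1.6]
width: 0.0124
grip_force: 30.0
```

Run:
```python
from h import *
s=sense();print(s["tool_pos"],s["eef_rot"],s["force"],s["width"])
d=np.array([.4357,.0077,.2355])-s["tool_pos"];print((rot(s["eef_rot"]).T@d).round(4))
im,d,P=cloud("scene"); cv2.imwrite("pics/s4.png",cv2.resize(im[100:260,150:350],None,fx=3,fy=3)[...,::-1])
q=P.reshape(-1,3);q=q[(np.hypot(*(q[:,:2]-s["tool_pos"][:2]).T)<.022)&(q[:,2]>.05)&(q[:,2]<.2)]
print(np.percentile(q[:,2],[0,2,5]))
for a,b,r in((.05,.088,.0155),(.097,.113,.0065)):
    k=q[(q[:,2]>a)&(q[:,2]<b)];print(len(k),circ(k[:,:2],r,s["tool_pos"][:2]))
```

```text
[0.43574105 0.00850557 0.30185652] [-4.49730527e-01 -3.10704485e+00  2.65178679e-04] [ 0.73596274 -0.63180295 -1.61752523] 0.01238596462116894
[-0.0003 -0.0008  0.0664]
[0.06901916 0.07211011 0.0755285 ]
127 [0.43567669 0.00998894]
39 [0.43512471 0.00926073]
```

View pics/s4.png

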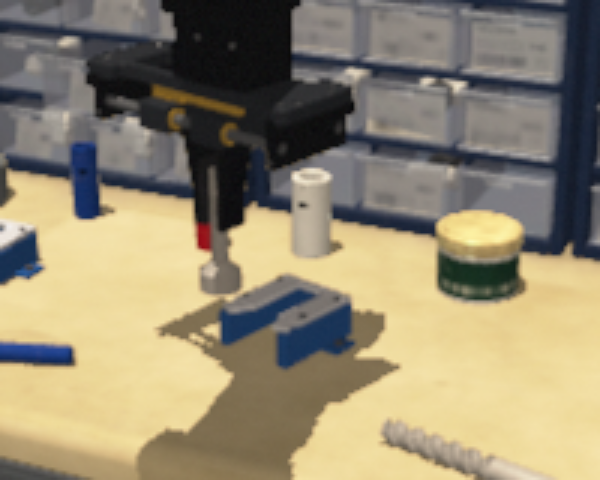

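The bit hangs upright just in front of the mouth: head at (220,275), dock at (290,315) in the crop. Lowering it, then sliding in.

drive_tool(motion=[[0,-0.001,0.03,0,0.005],[0,0,0.026,0,0.005],[0,0,0.01,0,0.005],[0,0,0,0,0.005]])

```text
clock: 7.62
tool_pos: [0.4361, 0.0051, 0.2363]
eef_rot: [-0.459, -3.107, 0.001]
force: [-0.6, 0.1, -1.8]
width: 0.0123
grip_force: 30.0
```

drive_tool(motion=[[-0.015,0,0,0,0.005],[-0.015,0,0,0,0.005],[-0.015,0,0,0,0.005],[0,0,0,0,0.005]])

```text
clock: 8.12
tool_pos: [0.4808, -0.0076, 0.2371]
eef_rot: [0.458, 3.106, 0.0]
force: [0.1, 0.1, -2.2]
width: 0.0123
grip_force: 30.0
```

```bash
cat > look.py <<'E'
from h import *
import sys
s=sense();c=np.array([.5028,-.012]);a=np.radians(-16.4);A=np.array([[np.cos(a),np.sin(a)],[-np.sin(a),np.cos(a)]])
print("tcp",s["tool_pos"],"in dock",A@(s["tool_pos"][:2]-c),s["force"],s["width"])
im,d,P=cloud("scene"); cv2.imwrite(sys.argv[1],cv2.resize(im[130:240,190:300],None,fx=5,fy=5)[...,::-1])
q=P.reshape(-1,3);q=q[(np.hypot(*(q[:,:2]-s["tool_pos"][:2]).T)<.014)&(q[:,2]>.037)&(q[:,2]<.047)]
b=circ(q[:,:2],.0065,s["tool_pos"][:2]);print(len(q),b,"shank in dock",A@(b-c))
E
python3 look.py pics/s5.png
```

```text
tcp [ 0.48076657 -0.00760549  0.23707692] in dock [-0.02237773 -0.00200523] [ 0.11439742  0.13005065 -2.15222576] 0.012284192720801904
23 [ 0.4802785  -0.00727122] shank in dock [-0.02294032 -0.00182237]
```

View pics/s5.png

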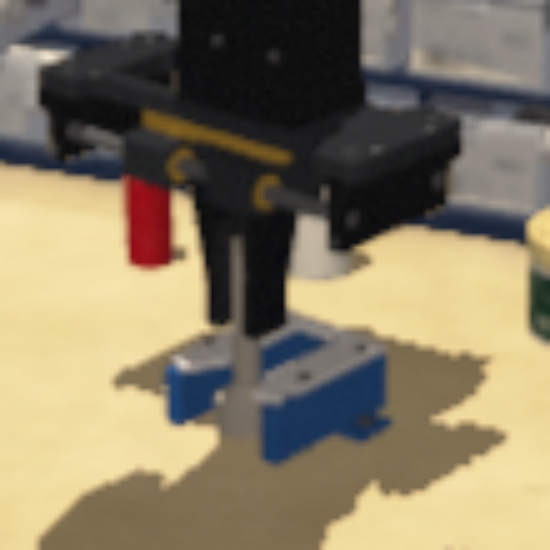

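The head is in the mouth at (240,415) and the shank is in the slot, about 2 mm off the centre line. I correct that and slide further in.

drive_tool(motion=[[-0.012,0.002,0,0,0.005],[-0.012,0,0,0,0.005],[-0.01,0,0,0,0.005],[-0.002,0,0,0,0.005],[0,0,0,0,0.005]])

```text
clock: 8.8
tool_pos: [0.5141, -0.0156, 0.2366]
eef_rot: [-0.457, -3.108, 0.0]
force: [-0.2, 1.1, -2.1]
width: 0.0121
grip_force: 30.0
```

drive_tool(motion=[[-0.001,0,0.001,0,0.005],[-0.001,0,0.001,0,0.005],[-0.001,0,0.001,0,0.005]])

```text
clock: 9.18
tool_pos: [0.517, -0.0164, 0.2336]
eef_rot: [-0.456, -3.108, -0.0]
force: [-0.7, 0.3, -2.3]
width: 0.0123
grip_force: 30.0
```

drive_tool(motion=[[-0.001,0,0,0,0.005],[-0.001,0,0,0,0.005],[0,0,0,0,0.005]])

```text
clock: 9.55
tool_pos: [0.5188, -0.017, 0.2336]
eef_rot: [-0.457, -3.107, -0.0]
force: [-0.7, 0.3, -2.3]
width: 0.012
grip_force: 30.0
```

drive_tool(motion=[[-0.001,0,0,0,0.005],[0,0,0,0,0.005]])

```text
clock: 9.8
tool_pos: [0.5193, -0.0171, 0.2335]
eef_rot: [-0.456, -3.106, -0.0]
force: [-2.0, 2.0, -0.7]
width: 0.0118
grip_force: 30.0
```

drive_tool(motion=[[-0.001,0,0,0,0.005],[0,0,0,0,0.005]])

```text
clock: 10.05
tool_pos: [0.5199, -0.0172, 0.2333]
eef_rot: [-0.456, -3.104, -0.0]
force: [-5.8, 1.1, 1.2]
width: 0.0122
grip_force: 30.0
```

```bash
python3 look.py pics/s6.png
```

```text
tcp [ 0.51987261 -0.01722546  0.23328637] in dock [ 0.01785336 -0.00019255] [-5.79484538  1.0703912   1.15422518] 0.012239448730763476
22 [ 0.51894761 -0.01657861] shank in dock [0.01678336 0.00016681]
```

Contact with the back wall. Easing the pressure, setting it down, releasing gradually.

drive_tool(motion=[[0.001,0,0.0005,0,0.005],[0,0,0.0005,0,0.005],[0,0,0,0,0.005]])

```text
clock: 10.48
tool_pos: [0.5194, -0.0172, 0.2327]
eef_rot: [-0.456, -3.106, -0.0]
force: [-5.4, 2.0, 3.1]
width: 0.0119
grip_force: 30.0
```

drive_tool(motion=[[0,0,0,0,0.014],[0,0,0,0,0.018],[0,0,0,0,0.024],[0,0,0,0,0.035],[0,0,0,0,0.05]])

```text
clock: 11.1
tool_pos: [0.5201, -0.0174, 0.2328]
eef_rot: [0.457, 3.108, 0.0]
force: [-1.2, -0.4, 0.0]
width: 0.0364
grip_force: 0.0
```

drive_tool(motion=[[0,0,0,0,0.05],[0,0,0,0,0.05],[0,0,0,0,0.05]])

```text
clock: 11.48
tool_pos: [0.52, -0.0173, 0.2327]
eef_rot: [0.457, 3.108, 0.0]
force: [-1.2, 0.2, 0.5]
width: 0.0498
grip_force: 0.0
```

drive_tool(motion=[[0,0,-0.02,0,0.05],[0,0,-0.04,0,0.05],[0,0,-0.05,0,0.05],[0,0,-0.03,0,0.05],[0,0,0,0,0.05]])

```text
clock: 12.1
tool_pos: [0.5206, -0.0175, 0.3752]
eef_rot: [0.456, 3.103, 0.003]
force: [0.2, 0.3, -0.0]
width: 0.0499
grip_force: 0.0
```

```bash
python3 look.py pics/s7.png
python3 - <<'E'
from h import *
c=np.array([.5028,-.012]);a=np.radians(-16.4);A=np.array([[np.cos(a),np.sin(a)],[-np.sin(a),np.cos(a)]])
im,d,P=cloud("scene")
for z0,z1 in((.038,.06),(.06,.09)):
    n,b=fitbit(P,np.array([.5186,-.0167]),z0,z1);print(n,b,A@(b-c))
E
```

```text
tcp [ 0.52058399 -0.01747865  0.37518267] in dock [ 0.01860728 -0.00023459] [ 0.18784227  0.2874033  -0.02754277] 0.04991125072394678
23 [ 0.5192127  -0.01516065] shank in dock [0.01663731 0.00160193]
50 [ 0.51859968 -0.01524755] [0.01607377 0.00134548]
70 [ 0.51820347 -0.01537431] [0.01572948 0.00111201]
```

View pics/s7.png

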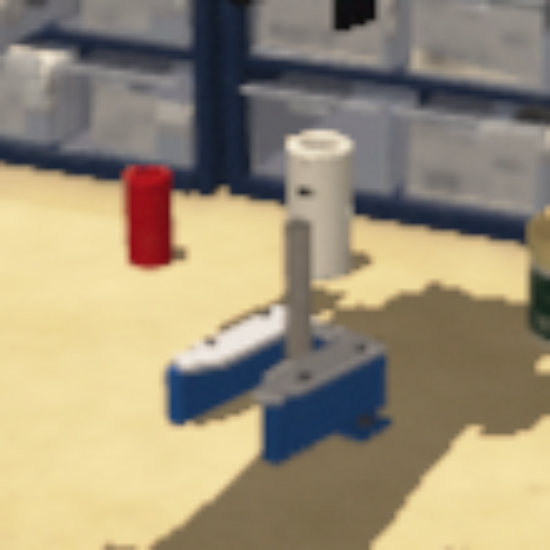

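The bit stands upright at the back of the dock (shank at about (298,290) in the crop, home point at x = 16.5 mm, measured about 16 mm), and the gripper is clear.

```bash
python3 -c "
from bench import *
print(close_job())"
```

```text
the job is handed in; nothing more can be done
None
```

The loose bit now stands upright at the back of the empty dock, within about 1 mm of its home point by camera; the other dock's bit was never touched, and the job was handed in at about 12 s.

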